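Run down the loose wing nut of a leaf press

ROBOT

A 7-joint arm with a two-finger parallel gripper is mounted at the origin on a cart in front of the work surface, level with it; the furniture and walls round the work are solid. World frame = base frame: x ahead of the robot, y to its left, z up, the work surface at z = 0. Lengths are in m, angles in rad, forces in N, time in s.
With the tool pointing down it reaches from about 0.4 to 0.85 m from the base axis. Payload 10.4 kg.
Tool frame: the origin (TCP) lies on the centre line of the jaws, within the pads' length; the fingertips stand 11 mm ahead of it and the grasp point (between the pads) lies 8 mm behind it (manip.finger_overhang is the distance from the TCP to the fingertips, in m); z points along the fingers, y is the line along which they close (so a half turn about z gives the same grasp; the last joint's range is limited). The gripper opens to 85 mm and grips with 20 to 120 N. Pads are 22 mm wide; open, the fingers measure 114 mm over their backs; the gripper's body (76 mm by 85 mm) begins 54 mm behind the grasp point. The pads swing forward as they close: fully open they stand 13 mm farther back than shut.
Start: joints at [-1.261, 0.332, -0.065, 1.46, 0.022, 1.35, -0.088], TCP at [0.204, 0.591, 0.215] pointing down, gripper open.
Joint ranges: [-2.6, 2.6], [-0.5, 2.12], [-1.47, 1.34], [0.16, 2.42], [-1.27, 4.41], [0.06, 2.06], [-2.6, 2.6]. Speed limits (rad/s): [2.22, 2.22, 2.79, 2.79, 3.14, 3.14, 3.14].

INTERFACE

Orientations are given as a unit quaternion [x, y, z, w].
In Python, from workcell import manip, imaging, workorder gives the robot as it stands.
- The arm moves only by the tool jog_arm, never from a script. Its argument "deltas" is a list of rows, each an object with "gripper": the opening, from 0 (shut) to 1 (fully open); "offset": the shift along the tool's x, y, z in m, a list of three; "rotation": the turn, a rotation vector about the tool's x, y, z in degrees, a list of three. In form: [{"gripper": gripper, "offset": [tx, ty, tz], "rotation": [ax, ay, az]}, ...]. A call has 1 to 20 rows; each row shifts and turns the commanded pose from where the row before left it, along the tool's axes as they then stand; what a row does not reach is not made up. A row lasts 1/10 s, in which the tool goes at most 50 mm and 8.59 degrees, less where a joint would pass 70% of its speed; a pose out of reach is approached as far as the arm can. A call with a gripper value outside its range is refused whole. The fingers move at their own pace and stop on an object; "newtons" is the grip in N (left out, the last holds). Time passes only in rows, so rows that do not move let the fingers close. It gives the time, the measured TCP pose, the force, the opening and the grip force at its end, in the units of the state.
- manip.get_obs(): the state, without advancing time (a new reading comes with each control period).
- imaging.camera(name): name is "scene" or "top" or "wrist"; returns the picture (384x512x3 uint8, blue, green, red); there is no depth.
- imaging.camera_model(name): a dict with "camera_matrix" (3x3 intrinsics, pixels), "world_to_cam" (4x4, takes a point from world to camera coordinates); the wrist camera has in their place "hand_eye" (4x4, takes a point from camera to tool coordinates, whose origin is the TCP and whose axes are the flange's). Camera axes: x right, y up, looking along -z (the intrinsics and any distortion apply to the point x, -y, -z); pixel columns grow to the right and rows downward; lengths in m; the calibration is good to about 2 mm. The wrist camera is an equidistant fisheye: a pixel r from the principal point sees the ray r / f radians off the axis. A picture is of the moment at which its call begins: read the wrist's pose just before it. camera_model takes no time and is no camera call.
- workorder.hand_in(): hands the job in; it is judged then, once.
The state is a dict: "clock": time; "joint_pos": joint angles; "joint_velocities": joint speeds; "tau": joint torques, N m; "position": TCP position; "ee_rot": TCP orientation; "ft_force": force on the tool from outside, world axes, zero at the start; "torque": the same for the moment, N m; "grip_width": opening from 0.0 (shut) to 1.0 (fully open); "grasp_force": force on a finger pad.
Only numpy, scipy, OpenCV 4.12 (cv2) and the standard library are available. Lean on these libraries where they do the work, as an engineer would, in place of code of your own. Each camera call takes 0.05 s, during which the arm holds its last target. There are 200 camera calls.

TASK

One of the two wing nuts on the leaf press is loose and stands clear of the board. Push its wings round clockwise, as seen from above, stroke after stroke with the fingertips, until the nut is screwed right down and stops; do not pinch or grip it, by wing or hub. Leave the tight nut as it is, disturb nothing that lies around, and finish with the hand clear.

Things in the scene. Friction and masses are not known exactly. Their poses are not given: they have to be found in the camera images.
- press: leaf press of pale wood, screwed to the desk (it cannot move): base board 150x240x18 mm, a stack of cards, top board 112x226 mm whose upper face is 48 mm above the desk. Origin at the centre of its underside; its long side runs along its y; the two studs stand at y = +85 and -85 mm on its centre line
- loose_center (a point): the loose brass wing nut, 70 mm over its two ears, axis vertical. Origin on the axis at the underside of its hub; z up, x runs along the ears (one towards +x, one towards -x), so it turns with the nut. 49.5 mm above the desk when tight, 8 mm more for each turn unscrewed: the nut sinks as it turns clockwise. A fixed 10 mm stud rises on the axis, to 78 mm above the desk
- loose_nut (a joint): how far the loose nut is unscrewed, rad: 0 = tight against its stop; grows counter-clockwise seen from above (7.5 at most); 4.3 to 6.3 at the start. Light friction (about 0.05 Nm, some 2 N at the ear); it stays where it is left
- snug_center (a point): the tight wing nut, same make and axes, 170 mm from the loose one at the other end of the press (which end is which varies). Origin 49.5 mm above the desk, on its axis at the underside of the hub
- snug_nut (a joint): how far the tight nut is unscrewed, rad; 0 at the start and must stay so; stiff (0.4 Nm)
- loose_push: halves of the ears that clockwise pushing presses on: +y face of the +x ear, -y face of the -x ear. Origin and axes as loose_center. Each ear is an upright round disc 10 mm thick (y from -5 to +5 mm), 26 mm across, its centre 22 mm from the axis and 21 mm above the origin: it spans 9 to 35 mm from the axis and 8 to 34 mm above the origin
- loose_back: the other halves of the same ears (disc 21 mm across): -y face of the +x ear, +y face of the -x ear. Pushing here unscrews the nut. Origin and axes as loose_center
- loose_hub: round hub of the loose nut, 23 mm across below, 17 mm above, 12 mm high; not to be pinched. Origin and axes as loose_center
- wood_star: pale wooden five-pointed star, 46x49x8 mm, loose, lying on the middle of the press's top board; origin at the centre of its underside. Bystander: leave it alone
- eraser: eraser in a card sleeve, 18x42x12 mm, loose, on the desk beside the press; origin at the centre of its underside. Bystander: leave it alone
- washi_roll: roll of paper tape, 43 mm across, 15 mm high, loose, on the desk beside the press; origin at the centre of its underside. Bystander: leave it alone
- glue_stick: white glue stick standing upright, 22 mm across, 86 mm high, loose, on the desk beside the press; origin at the centre of its underside. Bystander: leave it alone
- tealight: tealight in a foil cup, 39 mm across, 19 mm high, loose, on the desk beside the press; origin at the centre of its underside. Bystander: leave it alone
- notebook: brown notebook, 149x106x13 mm, loose, on the left of the desk; origin at the centre of its underside. Bystander: leave it alone

How it is judged:
On the way:
1. the loose nut has been turned about half way down (value of joint loose_nut between 0.3 and 2.5 rad), for 0.05 s.
At the end, for the whole second after the job is handed in: The loose nut is within 0.2 rad of its tight stop and at rest, the tight nut within 0.15 rad of its stop, and every bystander within 20 mm of where it stood (value of joint loose_nut below 0.2 rad and velocity of joint loose_nut between -0.1 and 0.1 rad/s and value of joint snug_nut below 0.15 rad and distance of each of wood_star, eraser, washi_roll, glue_stick, tealight, notebook from where it was at the start of the episode below 0.02 m); the robot touches nothing.
It fails at once if an ear of the nut is pinched (both its faces pressed by the fingers at once, over 4 N each) (contact force between the fingers and loose_push above 4 N and contact force between the fingers and loose_back above 4 N).
It fails at once if the hub of the nut is gripped (over 6 N of finger force on it) (contact force between the fingers and loose_hub above 6 N).
It fails at once if the tight nut is loosened (by more than 0.3 rad) (value of joint snug_nut above 0.3 rad).
It fails at once if a bystander is lifted, carried or knocked away (more than 30 mm) (distance of any of wood_star, eraser, washi_roll, glue_stick, tealight, notebook from where it was at the start of the episode above 0.03 m).
It also fails if it takes over 70 s, if anything falls off the work surface, if the arm or the gripper's body presses on something with over 40 N, if the wrist force passes 120 N, or if a joint passes its speed limit or range.

## Working session

There is one attempt and no reset: what is moved stays moved. The work goes in short steps, Python scripts to look and compute and a tool call to move; the robot and the scene stay as the last step left them, time stands still between calls to the robot, and variables do not carry over. Pictures are saved under pics/ and viewed, at most 10 in all, crops included, and the job is handed in when it is done.

Besides the shell and the picture viewer there is one more tool, called after ">>>" by a JSON object that holds its "fn" and its "kwargs". jog_arm: Moves the arm, as the interface text tells. Its arguments: {"type":"object","properties":{"deltas":{"type":"array","items":{"type":"object","properties":{"gripper":{"type":"number"},"offset":{"type":"array","items":{"type":"number"}},"rotation":{"type":"array","items":{"type":"number"}}}}},"newtons":{"type":"number"}},"required":["deltas"]}

```bash
mkdir -p pics
python3 - <<'E'
from workcell import manip, imaging
import cv2,numpy as np
o=manip.get_obs();print(o['clock'],o['position'],o['ee_rot'],o['grip_width'],manip.finger_overhang)
for n in("scene","top"):
    cv2.imwrite(f"pics/{n}0.png",imaging.camera(n));m=imaging.camera_model(n);print(n,{k:(np.round(v,4).tolist() if not isinstance(v,str) else v) for k,v in m.items()})
m=imaging.camera_model("wrist");print(m)
E
```

```text
0.0 [0.20405596 0.59031678 0.21458547] [ 1.65636655e-01  9.86186576e-01 -7.26109815e-04 -9.35904489e-05] 0.9950242951698328 0.011
scene {'camera_matrix': [[387.9214, 0.0, 265.5422], [0.0, 387.9214, 190.992], [0.0, 0.0, 1.0]], 'world_to_cam': [[0.6421, -0.7666, 0.0028, -0.2478], [0.4499, 0.3798, 0.8083, -0.3449], [-0.6207, -0.5177, 0.5888, -0.8138], [0.0, 0.0, 0.0, 1.0]]}
top {'camera_matrix': [[448.4294, 0.0, 253.6325], [0.0, 448.4294, 196.7855], [0.0, 0.0, 1.0]], 'world_to_cam': [[-0.0256, -0.9997, 0.006, 0.1625], [0.9911, -0.0246, 0.1307, -0.5537], [-0.1305, 0.0092, 0.9914, -1.1676], [0.0, 0.0, 0.0, 1.0]]}
{'camera_matrix': array([[297.31863964,   0.        , 261.70760746],
       [  0.        , 297.31863964, 190.10639311],
       [  0.        ,   0.        ,   1.        ]]), 'hand_eye': array([[-5.23578588e-04,  9.65978717e-01,  2.58621045e-01,
         6.61815192e-02],
       [ 9.99999762e-01,  3.89337689e-04,  5.70280515e-04,
        -1.03401960e-03],
       [ 4.50187920e-04,  2.58621282e-01, -9.65978690e-01,
        -1.59533913e-01],
       [ 0.00000000e+00,  0.00000000e+00,  0.00000000e+00,
         1.00000000e+00]])}
```

View pics/scene0.png

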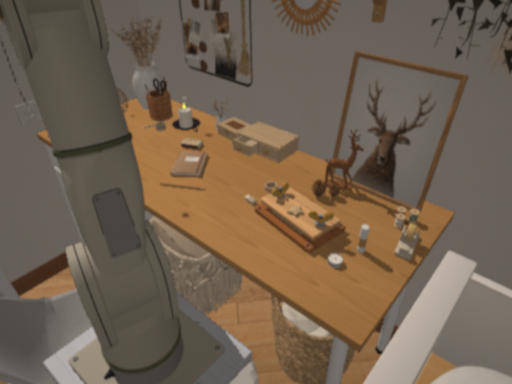

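View pics/top0.png

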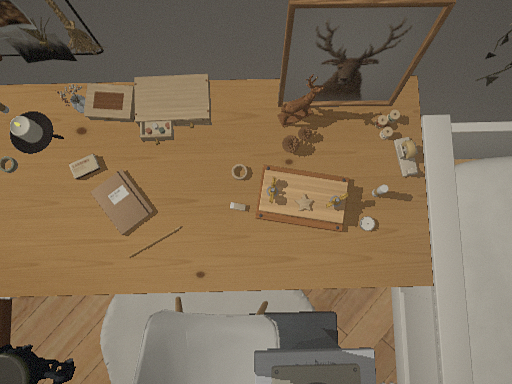

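The scene view shows the press right of centre with its two nuts. In the top view it is at (304,198), with nuts at about (272,188) and (338,199) and the star between them. The tape is at (239,172), the eraser at (238,207), the glue stick at (380,190) and the tealight at (368,224). I'll zoom in on both views.

Run:
```python
import cv2,numpy as np
a=cv2.imread("pics/top0.png")[150:245,225:395]
b=cv2.imread("pics/scene0.png")[170:275,240:380]
a=cv2.resize(a,None,fx=4.5,fy=4.5,interpolation=cv2.INTER_CUBIC)
b=cv2.resize(b,None,fx=5.5,fy=5.5,interpolation=cv2.INTER_CUBIC)
cv2.imwrite("pics/topc.png",a);cv2.imwrite("pics/scenec.png",b)
```

```text
(no output)
```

View pics/topc.png

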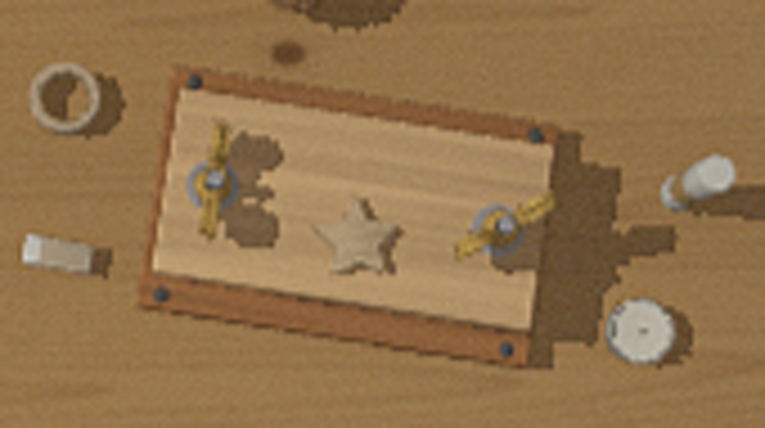

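View pics/scenec.png

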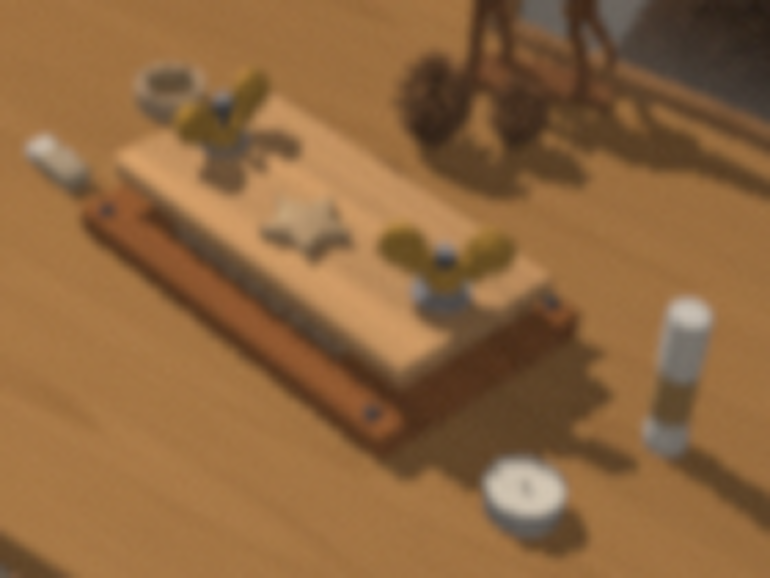

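The crops show the left nut at (214,180) and the right one at (503,228), both with detached shadows, so I can't yet tell which is loose. I'll compute the positions and then look with the wrist camera.

```bash
cat > h.py <<'E'
import numpy as np, cv2
from workcell import manip, imaging
from scipy.spatial.transform import Rotation as R
def ray(n,u,v):
    m=imaging.camera_model(n);K=m['camera_matrix']
    x,y=(u-K[0,2])/K[0,0],(v-K[1,2])/K[1,1]
    if n=="wrist":
        o=manip.get_obs();T=np.eye(4);T[:3,:3]=R.from_quat(o['ee_rot']).as_matrix();T[:3,3]=o['position'];T=T@m['hand_eye']
        t=np.hypot(x,y);s=np.sin(t)/max(t,1e-9);d=np.array([x*s,-y*s,-np.cos(t)])
    else:
        T=np.linalg.inv(m['world_to_cam']);d=np.array([x,-y,-1.])
    return T[:3,3],T[:3,:3]@d
def onz(n,u,v,z):
    c,d=ray(n,u,v);return c+d*(z-c[2])/d[2]
def proj(n,P):
    m=imaging.camera_model(n);K=m['camera_matrix'];P=np.asarray(P,float)
    if n=="wrist":
        o=manip.get_obs();T=np.eye(4);T[:3,:3]=R.from_quat(o['ee_rot']).as_matrix();T[:3,3]=o['position'];W=np.linalg.inv(T@m['hand_eye'])
    else: W=m['world_to_cam']
    p=W[:3,:3]@P+W[:3,3];x,y,z=p[0],-p[1],-p[2]
    if n=="wrist":
        r=np.hypot(x,y);t=np.arctan2(r,z);x,y=x/r*t,y/r*t
    else: x,y=x/z,y/z
    return K[0,0]*x+K[0,2],K[1,1]*y+K[1,2]
E
python3 - <<'E'
from h import *
T=lambda u,v:(225+(u+.5)/4.5-.5,150+(v+.5)/4.5-.5)
S=lambda u,v:(240+(u+.5)/5.5-.5,170+(v+.5)/5.5-.5)
np.set_printoptions(precision=4,suppress=True)
for nm,t,s in(("L",(214,180),(222,103)),("R",(505,225),(445,256))):
    print(nm,onz("top",*T(*t),.078),onz("scene",*S(*s),.078))
for nm,t in(("star",(358,238)),("glue top",(712,172)),("glue base",(678,192)),("tea",(640,330)),("roll",(65,97)),("eras",(57,254))):
    print(nm,onz("top",*T(*t),{"star":.056,"glue top":.086,"tea":.019,"roll":.015,"eras":.012}.get(nm,0)))
def tri(a,b):
    c1,d1=ray("top",*T(*a));c2,d2=ray("scene",*S(*b));d1/=np.linalg.norm(d1);d2/=np.linalg.norm(d2)
    t=np.linalg.lstsq(np.c_[d1,-d2],c2-c1,rcond=None)[0];p,q=c1+t[0]*d1,c2+t[1]*d2
    return (p+q)/2,np.linalg.norm(p-q)
print(tri((219,146),(253,88)),tri((209,212),(192,122)))
print(tri((537,207),(490,253)),tri((472,243),(404,245)))
E
```

```text
L [0.5697 0.1003 0.078 ] [0.5652 0.0938 0.078 ]
R [ 0.5394 -0.0663  0.078 ] [ 0.5342 -0.0719  0.078 ]
star [0.5365 0.0159 0.056 ]
glue top [ 0.5661 -0.1851  0.086 ]
glue base [ 0.5666 -0.1893  0.    ]
tea [ 0.4809 -0.1559  0.019 ]
roll [0.6324 0.1866 0.015 ]
eras [0.5364 0.1936 0.012 ]
(array([0.5917, 0.0951, 0.0728]), np.float64(0.004003218321281326)) (array([0.5522, 0.1036, 0.0678]), np.float64(0.0008584696083970087))
(array([ 0.5503, -0.0865,  0.0772]), np.float64(0.0026688073643108753)) (array([ 0.5307, -0.0484,  0.0745]), np.float64(0.002632551058104653))
```

Triangulation gives ear centres 76 mm high on the right nut and 70 mm on the left. So the right nut, near (0.537,-0.069), is the loose one. I'll move above it for a closer look.

>>> {"fn": "jog_arm", "kwargs": {"deltas": [{"gripper": 0.5,"offset": [-0.0295,-0.0286,0],"rotation": [0,0,0]},{"gripper": 0.5,"offset": [-0.0295,-0.0286,0],"rotation": [0,0,0]},{"gripper": 0.5,"offset": [-0.0295,-0.0286,0],"rotation": [0,0,0]},{"gripper": 0.5,"offset": [-0.0295,-0.0286,0],"rotation": [0,0,0]},{"gripper": 0.5,"offset": [-0.0295,-0.0286,0],"rotation": [0,0,0]},{"gripper": 0.5,"offset": [-0.0295,-0.0286,0],"rotation": [0,0,0]},{"gripper": 0.5,"offset": [-0.0295,-0.0286,0],"rotation": [0,0,0]},{"gripper": 0.5,"offset": [-0.0295,-0.0286,0],"rotation": [0,0,0]},{"gripper": 0.5,"offset": [-0.0295,-0.0286,0],"rotation": [0,0,0]},{"gripper": 0.5,"offset": [-0.0295,-0.0286,0],"rotation": [0,0,0]},{"gripper": 0.5,"offset": [-0.0295,-0.0286,0],"rotation": [0,0,0]},{"gripper": 0.5,"offset": [-0.0295,-0.0286,0],"rotation": [0,0,0]},{"gripper": 0.5,"offset": [-0.0295,-0.0286,0],"rotation": [0,0,0]},{"gripper": 0.5,"offset": [-0.0295,-0.0286,0],"rotation": [0,0,0]},{"gripper": 0.5,"offset": [-0.0295,-0.0286,0],"rotation": [0,0,0]},{"gripper": 0.5,"offset": [-0.0295,-0.0286,0],"rotation": [0,0,0]},{"gripper": 0.5,"offset": [-0.0295,-0.0286,0],"rotation": [0,0,0]},{"gripper": 0.5,"offset": [-0.0295,-0.0286,0],"rotation": [0,0,0]},{"gripper": 0.5,"offset": [0,0,0],"rotation": [0,0,0]},{"gripper": 0.5,"offset": [0,0,0],"rotation": [0,0,0]}]}}

```text
clock: 2.1
position: [0.5376, -0.07, 0.2148]
ee_rot: [0.167, 0.986, -0.0, -0.001]
ft_force: [-0.8, 0.7, -0.1]
grip_width: 0.504
grasp_force: 0.0
```

Run:
```python
from h import *
o=manip.get_obs();print(o['clock'],o['position'],o['ee_rot'],o['grip_width'],o['joint_pos'],o['ft_force'])
im=imaging.camera("wrist")
print(proj("wrist",[.537,-.069,.078]))
cv2.imwrite("pics/w1.png",cv2.resize(im,None,fx=1.5,fy=1.5,interpolation=cv2.INTER_CUBIC))
```

```text
2.1 [ 0.53763291 -0.07002803  0.21484183] [ 1.66591277e-01  9.86025844e-01 -2.88506700e-04 -5.46033554e-04] 0.503637591730382 [-0.49554151  0.15630852  0.60481977  1.710519   -0.09135984  1.30434953
  1.36382419] [-0.83405941  0.74874112 -0.12578314]
(np.float64(262.5374101572697), np.float64(177.3275747838998))
```

View pics/w1.png

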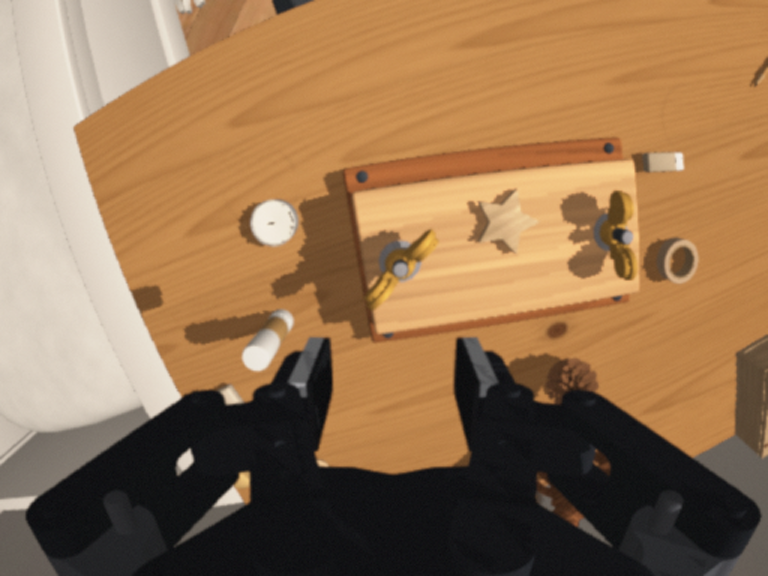

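The wrist view shows the loose nut at (400,267), with its ears from (435,233) to (371,303) and nothing between the hand and the nut. I'll refine the centre and the ear angle.

Run:
```python
from h import *
np.set_printoptions(precision=4,suppress=True)
W=lambda u,v,z:onz("wrist",(u+.5)/1.5-.5,(v+.5)/1.5-.5,z)
c=W(400,267,.078);a=W(435,233,.078);b=W(372,302,.078);print(c,a,b,np.linalg.norm(a-b),(a+b)/2,np.degrees(np.arctan2(*(a-b)[1::-1])))
print("snug",W(623,236,.078), np.linalg.norm(W(623,236,.078)-c))
```

```text
[ 0.5388 -0.0653  0.078 ] [ 0.5243 -0.0355  0.078 ] [ 0.556  -0.0918  0.078 ] 0.06464606410458128 [ 0.5402 -0.0637  0.078 ] 119.40399984792913
snug [0.5693 0.0982 0.078 ] 0.16632545268567206
```

>>> {"fn": "jog_arm", "kwargs": {"deltas": [{"gripper": 0.5,"offset": [0,0.0042,0],"rotation": [0,0,-8.4]},{"gripper": 0.5,"offset": [0,0,0],"rotation": [0,0,-8.4]},{"gripper": 0.5,"offset": [0,0,0],"rotation": [0,0,-8.4]},{"gripper": 0.5,"offset": [0,0,0],"rotation": [0,0,-8.4]},{"gripper": 0.5,"offset": [0,0,0],"rotation": [0,0,-8.4]},{"gripper": 0.5,"offset": [0,0,0],"rotation": [0,0,-8.4]},{"gripper": 0.5,"offset": [0,0,0],"rotation": [0,0,-8.4]},{"gripper": 0.5,"offset": [0,0,0],"rotation": [0,0,-8.4]},{"gripper": 0.5,"offset": [0,0,0],"rotation": [0,0,-8.4]},{"gripper": 0.5,"offset": [0,0,0],"rotation": [0,0,-8.4]},{"gripper": 0.5,"offset": [0,0,0],"rotation": [0,0,-8.4]},{"gripper": 0.5,"offset": [0,0,0],"rotation": [0,0,-8.4]},{"gripper": 0.5,"offset": [0,0,0],"rotation": [0,0,-8.4]},{"gripper": 0.5,"offset": [0,0,0.03],"rotation": [0,0,0]},{"gripper": 0.5,"offset": [0,0,0.03],"rotation": [0,0,0]},{"gripper": 0.5,"offset": [0,0,0.03],"rotation": [0,0,0]},{"gripper": 0.5,"offset": [0,0,0.02],"rotation": [0,0,0]},{"gripper": 0.5,"offset": [0,0,0],"rotation": [0,0,0]}]}}

```text
clock: 3.95
position: [0.5272, -0.0685, 0.0833]
ee_rot: [-0.506, 0.862, 0.004, -0.027]
ft_force: [-0.7, 0.0, 0.4]
grip_width: 0.499
grasp_force: 0.0
```

Run:
```python
from h import *
o=manip.get_obs();print(o['clock'],o['position'],R.from_quat(o['ee_rot']).as_matrix().round(3),o['joint_pos'][6],o['ft_force'])
im=imaging.camera("wrist")
print(proj("wrist",[.539,-.066,.078]))
cv2.imwrite("pics/w2.png",cv2.resize(im,None,fx=1.5,fy=1.5,interpolation=cv2.INTER_CUBIC))
```

```text
3.95 [ 0.52717176 -0.0684942   0.0832916 ] [[-0.487 -0.872 -0.05 ]
 [-0.872  0.489 -0.019]
 [ 0.041  0.034 -0.999]] 2.55283589604729 [-0.66828377  0.0258518   0.40059533]
(np.float64(247.319787914293), np.float64(237.35958282927356))
```

View pics/w2.png

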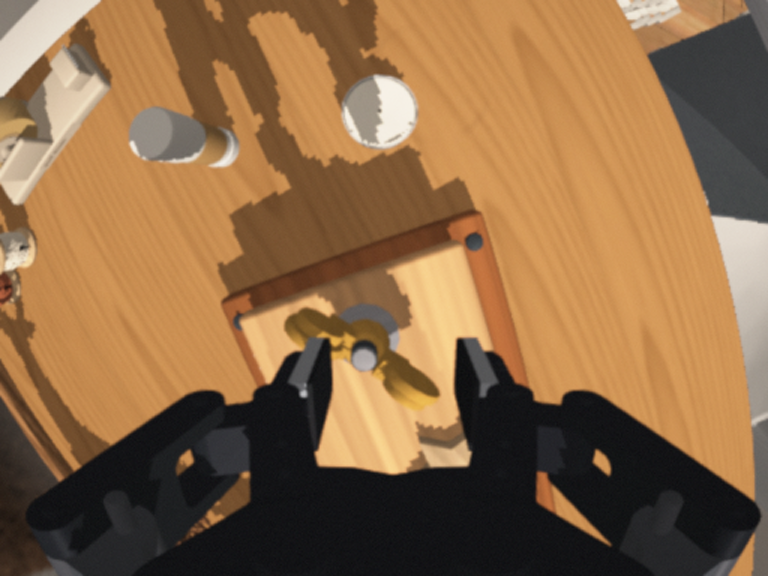

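The wrist view shows the nut at (363,355) between the fingers. j7 has reached its limit (tool -z raises j7), which left the tool tilted and off centre. I'll lift and rotate clockwise to the far side, then re-level.

>>> {"fn": "jog_arm", "kwargs": {"deltas": [{"gripper": 0.5,"offset": [0,0,-0.03],"rotation": [0,0,0]},{"gripper": 0.5,"offset": [0,0,-0.03],"rotation": [0,0,8.2]},{"gripper": 0.5,"offset": [0,0,0],"rotation": [0,0,8.2]},{"gripper": 0.5,"offset": [0,0,0],"rotation": [0,0,8.2]},{"gripper": 0.5,"offset": [0,0,0],"rotation": [0,0,8.2]},{"gripper": 0.5,"offset": [0,0,0],"rotation": [0,0,8.2]},{"gripper": 0.5,"offset": [0,0,0],"rotation": [0,0,8.2]},{"gripper": 0.5,"offset": [0,0,0],"rotation": [0,0,8.2]},{"gripper": 0.5,"offset": [0,0,0],"rotation": [0,0,8.2]},{"gripper": 0.5,"offset": [0,0,0],"rotation": [0,0,8.2]},{"gripper": 0.5,"offset": [0,0,0],"rotation": [0,0,8.2]},{"gripper": 0.5,"offset": [0,0,0],"rotation": [0,0,8.2]},{"gripper": 0.5,"offset": [0,0,0],"rotation": [0,0,8.2]},{"gripper": 0.5,"offset": [0,0,0],"rotation": [0,0,8.2]},{"gripper": 0.5,"offset": [0,0,0],"rotation": [0,0,8.2]},{"gripper": 0.5,"offset": [0,0,0],"rotation": [0,0,8.2]},{"gripper": 0.5,"offset": [0,0,0],"rotation": [0,0,8.2]},{"gripper": 0.5,"offset": [0,0,0],"rotation": [0,0,8.2]},{"gripper": 0.5,"offset": [0,0,0],"rotation": [0,0,8.2]},{"gripper": 0.5,"offset": [0,0,0],"rotation": [0,0,0]}]}}

```text
clock: 6.0
position: [0.5329, -0.0679, 0.1474]
ee_rot: [0.688, 0.725, -0.022, -0.009]
ft_force: [-0.1, 0.2, 0.2]
grip_width: 0.503
grasp_force: 0.0
```

```bash
cat >> h.py <<'E'
def corr(yaw,target):
    "tool rotvec (deg) then tool offset (in the levelled frame) to stand upright with tool y at yaw deg, TCP at target"
    o=manip.get_obs();A=R.from_quat(o['ee_rot']);y=np.radians(yaw)
    Y=np.array([np.cos(y),np.sin(y),0]);Z=np.array([0,0,-1.]);B=R.from_matrix(np.c_[np.cross(Y,Z),Y,Z])
    r=(A.inv()*B).as_rotvec(degrees=True);off=B.inv().apply(np.array(target)-o['position'])
    m=A.as_matrix();print("clock",o['clock'],"pos",o['position'].round(4),"yaw",round(np.degrees(np.arctan2(m[1,1],m[0,1])),1),"tilt z",m[:,2].round(3),"j",np.round(o['joint_pos'],2),"F",o['ft_force'].round(1),"M",o['torque'].round(2))
    print("rot",r.round(2),"off",off.round(4))
E
python3 -c "
from h import *
corr(-6,[.539,-.066,.13])"
```

```text
clock 6.0 pos [ 0.5329 -0.0679  0.1474] yaw 3.0 tilt z [-0.043 -0.02  -0.999] j [ 0.13  0.23 -0.12  1.74  0.05  1.22  0.05] F [-0.1  0.2  0.2] M [ 0.03 -0.03 -0.01]
rot [-2.44  1.2   8.98] off [0.0025 0.0059 0.0174]
```

>>> {"fn": "jog_arm", "kwargs": {"deltas": [{"gripper": 0.5,"offset": [0,0,0],"rotation": [-2.5,1.0,0]},{"gripper": 0.5,"offset": [0.0016,0.0062,0.01],"rotation": [0,0,0]},{"gripper": 0.5,"offset": [0,0,0.02],"rotation": [0,0,0]},{"gripper": 0.5,"offset": [0,0,0.02],"rotation": [0,0,0]},{"gripper": 0.5,"offset": [0,0,0.015],"rotation": [0,0,0]},{"gripper": 0.5,"offset": [0,0,0.008],"rotation": [0,0,0]},{"gripper": 0.5,"offset": [0,0,0],"rotation": [0,0,0]}]}}

```text
clock: 6.7
position: [0.5377, -0.0664, 0.0717]
ee_rot: [0.687, 0.726, -0.002, -0.002]
ft_force: [-0.3, -0.4, 0.4]
grip_width: 0.502
grasp_force: 0.0
```

```bash
python3 -c "
from h import *
corr(3,[.539,-.066,.073])
im=imaging.camera('wrist')
print(proj('wrist',[.539,-.066,.078]))
cv2.imwrite('pics/w3.png',im)"
```

```text
clock 6.7 pos [ 0.5377 -0.0664  0.0717] yaw 3.2 tilt z [-0.005 -0.    -1.   ] j [ 0.14  0.29 -0.12  1.84  0.04  1.02  0.06] F [-0.3 -0.4  0.4] M [-0.03 -0.01  0.01]
rot [-0.28 -0.01  0.16] off [ 0.0003  0.0014 -0.0013]
(np.float64(265.46211371555114), np.float64(229.51815611522403))
```

View pics/w3.png

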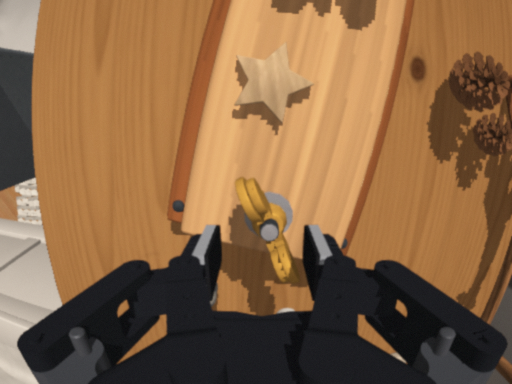

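The fingers straddle the nut: the stud top is at (268,230), level with the fingers, and the ears stand clear of both pads. First clockwise stroke.

>>> {"fn": "jog_arm", "kwargs": {"deltas": [{"gripper": 0.5,"offset": [0,0.002,0],"rotation": [0,0,7]},{"gripper": 0.5,"offset": [0,0,0],"rotation": [0,0,7]},{"gripper": 0.5,"offset": [0,0,0],"rotation": [0,0,7]},{"gripper": 0.5,"offset": [0,0,0],"rotation": [0,0,7]},{"gripper": 0.5,"offset": [0,0,0],"rotation": [0,0,7]},{"gripper": 0.5,"offset": [0,0,0],"rotation": [0,0,7]},{"gripper": 0.5,"offset": [0,0,0],"rotation": [0,0,7]},{"gripper": 0.5,"offset": [0,0,0],"rotation": [0,0,7]},{"gripper": 0.5,"offset": [0,0,0],"rotation": [0,0,7]},{"gripper": 0.5,"offset": [0,0,0],"rotation": [0,0,7]}]}}

```text
clock: 7.75
position: [0.5409, -0.0666, 0.0738]
ee_rot: [0.98, 0.198, -0.001, -0.0]
ft_force: [0.4, -0.3, 0.6]
grip_width: 0.499
grasp_force: 0.0
```

```bash
python3 -c "
from h import *
corr(-67,[.540,-.066,.072])
im=imaging.camera('wrist')
cv2.imwrite('pics/w4.png',im)"
```

```text
clock 7.75 pos [ 0.5409 -0.0666  0.0738] yaw -67.2 tilt z [-0.001 -0.    -1.   ] j [-0.    0.28  0.05  1.84 -0.02  1.02 -1.12] F [ 0.4 -0.3  0.6] M [-0.    0.04 -0.06]
rot [-0.02  0.06 -0.19] off [-0.0006 -0.0009  0.0018]
```

View pics/w4.png

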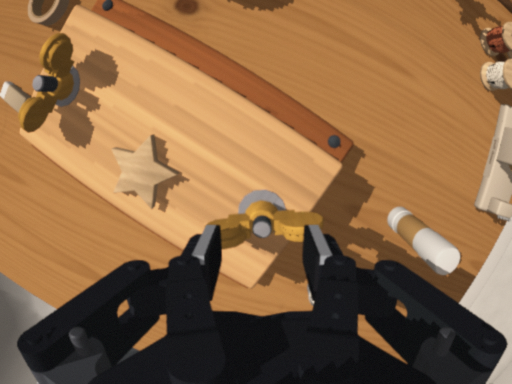

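The fingers and ears now look nearly aligned, so it isn't clear whether the nut turned. I'll check by projecting the known geometry into both views.

Run:
```python
from h import *
o=manip.get_obs();Rm=R.from_quat(o['ee_rot']).as_matrix();p=o['position']
P=lambda q:tuple(np.round(proj("wrist",p+Rm@np.array(q))).astype(int).tolist())
for y in(-.035,-.021,.021,.035):
    print(y,[P((x,y,z)) for x in(-.011,.011) for z in(.011,0)])
for rise in(.0055,.008,.004):
  for a in(-50,-62,-75,-90):
    d=np.array([np.cos(np.radians(a)),np.sin(np.radians(a)),0]);c=np.array([.540,-.066,.0495+rise])
    print(rise,a,[tuple(np.round(proj("wrist",c+d*s*.035+[0,0,.021])).tolist()) for s in(1,-1)],[tuple(np.round(proj("wrist",c+d*s*.022+[0,0,.034])).tolist()) for s in(1,-1)])
im=cv2.imread("pics/w4.png")[170:300,180:350];cv2.imwrite("pics/w4c.png",cv2.resize(im,None,fx=4.5,fy=4.5,interpolation=cv2.INTER_CUBIC))
```

```text
-0.035 [(206, 235), (203, 242), (204, 202), (200, 207)]
-0.021 [(228, 235), (226, 243), (227, 202), (224, 207)]
0.021 [(295, 235), (297, 243), (296, 202), (298, 207)]
0.035 [(317, 235), (320, 242), (319, 202), (322, 207)]
0.0055 -50 [(319.0, 210.0), (203.0, 244.0)] [(300.0, 225.0), (221.0, 248.0)]
0.0055 -62 [(320.0, 222.0), (200.0, 233.0)] [(301.0, 233.0), (219.0, 241.0)]
0.0055 -75 [(319.0, 235.0), (199.0, 220.0)] [(300.0, 242.0), (218.0, 232.0)]
0.0055 -90 [(314.0, 248.0), (202.0, 206.0)] [(297.0, 251.0), (221.0, 222.0)]
0.008 -50 [(320.0, 212.0), (203.0, 246.0)] [(300.0, 227.0), (220.0, 250.0)]
0.008 -62 [(321.0, 224.0), (199.0, 235.0)] [(302.0, 235.0), (218.0, 243.0)]
0.008 -75 [(320.0, 236.0), (198.0, 222.0)] [(301.0, 244.0), (218.0, 234.0)]
0.008 -90 [(315.0, 250.0), (201.0, 207.0)] [(298.0, 253.0), (220.0, 224.0)]
0.004 -50 [(318.0, 209.0), (204.0, 243.0)] [(299.0, 224.0), (221.0, 247.0)]
0.004 -62 [(320.0, 221.0), (201.0, 232.0)] [(301.0, 232.0), (219.0, 239.0)]
0.004 -75 [(319.0, 234.0), (200.0, 219.0)] [(300.0, 241.0), (219.0, 231.0)]
0.004 -90 [(314.0, 247.0), (203.0, 205.0)] [(297.0, 250.0), (221.0, 221.0)]
```

View pics/w4c.png

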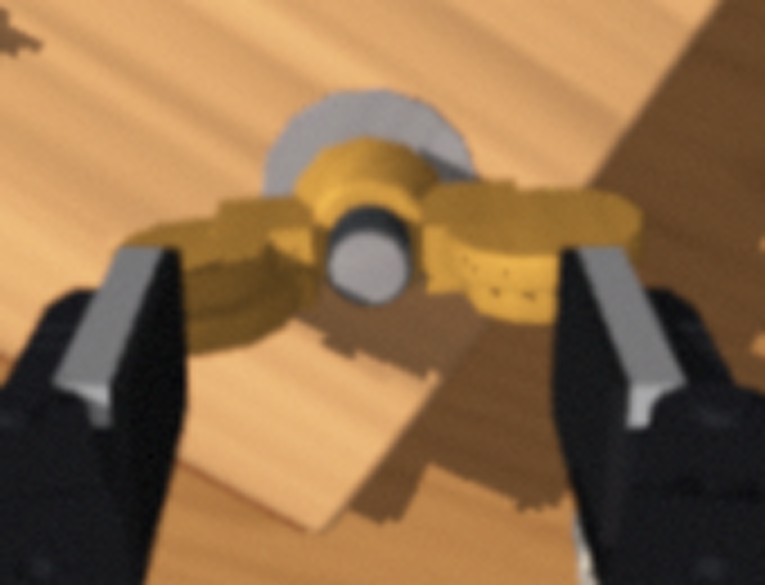

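The nut is still at about -62°, and the pads overlap the ears from above. The fingertips passed over the ears, so at this opening they sit higher than I assumed. I'll rotate back and go 12 mm lower, which still clears the board if the stated overhang is right.

>>> {"fn": "jog_arm", "kwargs": {"deltas": [{"gripper": 0.5,"offset": [0,0,-0.01],"rotation": [0,0,0]},{"gripper": 0.5,"offset": [0,0,0],"rotation": [0,0,-8]},{"gripper": 0.5,"offset": [0,0,0],"rotation": [0,0,-8]},{"gripper": 0.5,"offset": [0,0,0],"rotation": [0,0,-8]},{"gripper": 0.5,"offset": [0,0,0],"rotation": [0,0,-8]},{"gripper": 0.5,"offset": [0,0,0],"rotation": [0,0,-8]},{"gripper": 0.5,"offset": [0,0,0],"rotation": [0,0,-8]},{"gripper": 0.5,"offset": [0,0,0],"rotation": [0,0,-8]},{"gripper": 0.5,"offset": [0,0,0],"rotation": [0,0,-8]},{"gripper": 0.5,"offset": [0,0,0],"rotation": [0,0,-8]},{"gripper": 0.5,"offset": [0,0,0.01],"rotation": [0,0,0]},{"gripper": 0.5,"offset": [0,0,0.006],"rotation": [0,0,0]},{"gripper": 0.5,"offset": [0,0,0.006],"rotation": [0,0,0]},{"gripper": 0.5,"offset": [0,0,0],"rotation": [0,0,0]}]}}

```text
clock: 9.2
position: [0.5393, -0.0667, 0.0595]
ee_rot: [0.676, 0.737, -0.002, -0.002]
ft_force: [0.2, 0.3, -0.7]
grip_width: 0.499
grasp_force: 0.0
```

```bash
python3 -c "
from h import *
corr(3,[.540,-.066,.060])
im=imaging.camera('wrist')
cv2.imwrite('pics/w5.png',cv2.resize(im[150:320,150:380],None,fx=3,fy=3))"
```

```text
clock 9.2 pos [ 0.5393 -0.0667  0.0595] yaw 5.0 tilt z [-0.005 -0.    -1.   ] j [ 0.14  0.31 -0.11  1.84  0.04  1.    0.09] F [ 0.2  0.3 -0.7] M [-0.02  0.01  0.02]
rot [-0.27 -0.02  1.96] off [ 0.0007  0.0008 -0.0005]
```

View pics/w5.png

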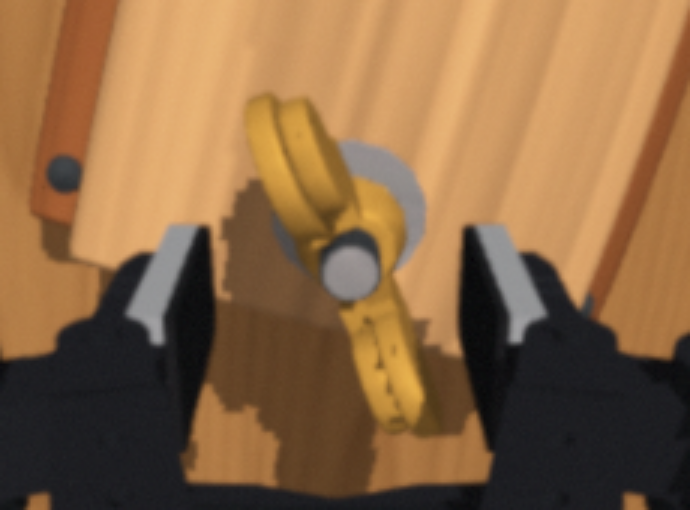

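The tips are clear of both board and ears, the stud top is at (350,270), and the nut is unmoved. My viewing budget is used up, so from here I'll measure the ear angle by segmenting the brass colour.

```bash
cat >> h.py <<'E'
def ear(im=None,rise=.006,dbg=False):
    "ear-line angle (deg, mod 180) from brass pixels in the wrist picture"
    if im is None: im=imaging.camera('wrist')
    h=cv2.cvtColor(im,cv2.COLOR_BGR2HSV).astype(int);m=(h[...,0]>=18)&(h[...,0]<=28)&(h[...,1]>140)&(h[...,2]>50)
    if dbg:
        for q in ((238,190),(244,200),(250,195),(275,263),(281,270),(262,170),(235,220),(330,200)): print(q,h[q[1],q[0]])
    c=np.array([.540,-.066]);pts=[]
    for v,u in zip(*np.nonzero(m)):
        if 140<v<320 and 150<u<380:
            w=onz_fast(u,v,.0705+rise)-c
            if .012<np.hypot(*w)<.045: pts.append(w)
    pts=np.array(pts);a=np.angle(np.mean(np.exp(2j*np.arctan2(pts[:,1],pts[:,0]))))/2
    print("ear",round(np.degrees(a)%180,1),"n",len(pts),"conc",round(abs(np.mean(np.exp(2j*np.arctan2(pts[:,1],pts[:,0])))),2))
_c={}
def onz_fast(u,v,z):
    if not _c:
        m=imaging.camera_model('wrist');o=manip.get_obs();T=np.eye(4);T[:3,:3]=R.from_quat(o['ee_rot']).as_matrix();T[:3,3]=o['position'];_c['T']=T@m['hand_eye'];_c['K']=m['camera_matrix']
    K,T=_c['K'],_c['T'];x,y=(u-K[0,2])/K[0,0],(v-K[1,2])/K[1,1];t=np.hypot(x,y);s=np.sinc(t/np.pi)
    d=T[:3,:3]@np.array([x*s,-y*s,-np.cos(t)]);p=T[:3,3]+d*(z-T[2,3])/d[2];return p[:2]
E
python3 -c "
from h import *
ear(dbg=True)"
```

```text
(238, 190) [ 19 172 214]
(244, 200) [ 18 176 158]
(250, 195) [ 18 173 205]
(275, 263) [ 18 178 181]
(281, 270) [ 19 174 220]
(262, 170) [ 15 132 206]
(235, 220) [ 14 139 112]
(330, 200) [ 15 129 217]
ear 116.2 n 1702 conc 0.88
```

>>> {"fn": "jog_arm", "kwargs": {"deltas": [{"gripper": 0.5,"offset": [0,0,0],"rotation": [0,0,6]},{"gripper": 0.5,"offset": [0,0,0],"rotation": [0,0,6]},{"gripper": 0.5,"offset": [0,0,0],"rotation": [0,0,6]},{"gripper": 0.5,"offset": [0,0,0],"rotation": [0,0,6]},{"gripper": 0.5,"offset": [0,0,0],"rotation": [0,0,6]},{"gripper": 0.5,"offset": [0,0,0],"rotation": [0,0,6]},{"gripper": 0.5,"offset": [0,0,0],"rotation": [0,0,6]},{"gripper": 0.5,"offset": [0,0,0],"rotation": [0,0,6]},{"gripper": 0.5,"offset": [0,0,0],"rotation": [0,0,6]}]}}

```text
clock: 10.2
position: [0.5407, -0.0663, 0.061]
ee_rot: [0.937, 0.348, -0.001, -0.0]
ft_force: [1.9, 0.8, -2.0]
grip_width: 0.501
grasp_force: 1.1
```

```bash
python3 -c "
from h import *
corr(-49,[.540,-.066,.060])
ear()"
```

```text
clock 10.2 pos [ 0.5407 -0.0663  0.061 ] yaw -49.2 tilt z [-0.001  0.    -1.   ] j [ 0.02  0.3   0.02  1.85 -0.01  1.   -0.81] F [ 1.9  0.8 -2. ] M [ 0.29 -0.47  0.06]
rot [-0.06  0.05 -0.21] off [-0.0003 -0.0007  0.001 ]
ear 88.7 n 1698 conc 0.77
```

Contact: the nut has turned 27° so far. I'll continue the stroke, sinking slightly.

>>> {"fn": "jog_arm", "kwargs": {"deltas": [{"gripper": 0.5,"offset": [0,0,0.0005],"rotation": [0,0,7]},{"gripper": 0.5,"offset": [0,0,0.0005],"rotation": [0,0,7]},{"gripper": 0.5,"offset": [0,0,0.0005],"rotation": [0,0,7]},{"gripper": 0.5,"offset": [0,0,0.0005],"rotation": [0,0,7]},{"gripper": 0.5,"offset": [0,0,0.0005],"rotation": [0,0,7]},{"gripper": 0.5,"offset": [0,0,0.0005],"rotation": [0,0,7]},{"gripper": 0.5,"offset": [0,0,0.0005],"rotation": [0,0,7]},{"gripper": 0.5,"offset": [0,0,0.0005],"rotation": [0,0,7]},{"gripper": 0.5,"offset": [0,0,0.0005],"rotation": [0,0,7]},{"gripper": 0.5,"offset": [0,0,0.0005],"rotation": [0,0,7]},{"gripper": 0.5,"offset": [0,0,0.0005],"rotation": [0,0,7]},{"gripper": 0.5,"offset": [0,0,0.0005],"rotation": [0,0,7]},{"gripper": 0.5,"offset": [0,0,0],"rotation": [0,0,7]}]}}

```text
clock: 11.55
position: [0.5403, -0.0664, 0.055]
ee_rot: [0.906, -0.424, -0.001, 0.0]
ft_force: [-0.5, 0.7, 0.9]
grip_width: 0.501
grasp_force: 1.2
```

```bash
python3 -c "
from h import *
corr(-140,[.540,-.066,.056])
ear(rise=.003)"
```

```text
clock 11.55 pos [ 0.5403 -0.0664  0.055 ] yaw -140.1 tilt z [-0.002  0.    -1.   ] j [-0.18  0.31  0.25  1.86 -0.09  0.98 -2.33] F [-0.5  0.7  0.9] M [0.31 0.01 0.04]
rot [ 0.09  0.09 -0.12] off [-0.0005 -0.     -0.001 ]
ear 178.4 n 1762 conc 0.77
```

The nut has turned about 118° in total. I'll lift, swing back half a turn and come down again.

>>> {"fn": "jog_arm", "kwargs": {"deltas": [{"gripper": 0.5,"offset": [0,0,-0.03],"rotation": [0,0,0]},{"gripper": 0.5,"offset": [0,0,-0.03],"rotation": [0,0,0]},{"gripper": 0.5,"offset": [0,0,0],"rotation": [0,0,-8.4]},{"gripper": 0.5,"offset": [0,0,0],"rotation": [0,0,-8.4]},{"gripper": 0.5,"offset": [0,0,0],"rotation": [0,0,-8.4]},{"gripper": 0.5,"offset": [0,0,0],"rotation": [0,0,-8.4]},{"gripper": 0.5,"offset": [0,0,0],"rotation": [0,0,-8.4]},{"gripper": 0.5,"offset": [0,0,0],"rotation": [0,0,-8.4]},{"gripper": 0.5,"offset": [0,0,0],"rotation": [0,0,-8.4]},{"gripper": 0.5,"offset": [0,0,0],"rotation": [0,0,-8.4]},{"gripper": 0.5,"offset": [0,0,0],"rotation": [0,0,-8.4]},{"gripper": 0.5,"offset": [0,0,0],"rotation": [0,0,-8.4]},{"gripper": 0.5,"offset": [0,0,0],"rotation": [0,0,-8.4]},{"gripper": 0.5,"offset": [0,0,0],"rotation": [0,0,-8.4]},{"gripper": 0.5,"offset": [0,0,0],"rotation": [0,0,-8.4]},{"gripper": 0.5,"offset": [0,0,0],"rotation": [0,0,-8.4]},{"gripper": 0.5,"offset": [0,0,0],"rotation": [0,0,-8.4]},{"gripper": 0.5,"offset": [0,0,0],"rotation": [0,0,-8.4]},{"gripper": 0.5,"offset": [0,0,0],"rotation": [0,0,-8.4]},{"gripper": 0.5,"offset": [0,0,0],"rotation": [0,0,-8.4]}]}}

```text
clock: 13.6
position: [0.5402, -0.0669, 0.1148]
ee_rot: [0.631, 0.776, -0.001, -0.001]
ft_force: [0.2, -0.4, 0.9]
grip_width: 0.501
grasp_force: 0.0
```

>>> {"fn": "jog_arm", "kwargs": {"deltas": [{"gripper": 0.5,"offset": [0,0,0],"rotation": [0,0,-8.4]},{"gripper": 0.5,"offset": [0,0,0],"rotation": [0,0,-8.4]},{"gripper": 0.5,"offset": [0,0,0],"rotation": [0,0,-8.4]},{"gripper": 0.5,"offset": [0,0,0],"rotation": [0,0,-8.4]},{"gripper": 0.5,"offset": [0,0,0],"rotation": [0,0,-8.4]},{"gripper": 0.5,"offset": [0,0,-0.002],"rotation": [0,0,-8.4]},{"gripper": 0.5,"offset": [0,0,0],"rotation": [0,0,0]}]}}

```text
clock: 14.3
position: [0.5403, -0.067, 0.1169]
ee_rot: [0.242, 0.97, -0.0, -0.001]
ft_force: [-0.0, -1.0, -0.4]
grip_width: 0.503
grasp_force: 0.0
```

```bash
python3 -c "
from h import *
corr(54,[.540,-.066,.055])
ear(rise=.003)"
```

```text
clock 14.3 pos [ 0.5403 -0.067   0.1169] yaw 61.9 tilt z [-0.002 -0.    -1.   ] j [ 0.16  0.24 -0.14  1.79  0.04  1.11  1.09] F [-0.  -1.  -0.4] M [-0.01 -0.03 -0.02]
rot [-0.09 -0.11  7.95] off [0.0008 0.0006 0.0619]
ear 1.3 n 917 conc 0.92
```

>>> {"fn": "jog_arm", "kwargs": {"deltas": [{"gripper": 0.5,"offset": [0,0,0.025],"rotation": [0,0,0]},{"gripper": 0.5,"offset": [0,0,0.025],"rotation": [0,0,0]},{"gripper": 0.5,"offset": [0,0,0.008],"rotation": [0,0,0]},{"gripper": 0.5,"offset": [0,0,0.005],"rotation": [0,0,0]},{"gripper": 0.5,"offset": [0,0,0],"rotation": [0,0,7]},{"gripper": 0.5,"offset": [0,0,0],"rotation": [0,0,7]},{"gripper": 0.5,"offset": [0,0,0],"rotation": [0,0,7]},{"gripper": 0.5,"offset": [0,0,0],"rotation": [0,0,7]},{"gripper": 0.5,"offset": [0,0,0],"rotation": [0,0,7]},{"gripper": 0.5,"offset": [0,0,0],"rotation": [0,0,7]},{"gripper": 0.5,"offset": [0,0,0],"rotation": [0,0,7]},{"gripper": 0.5,"offset": [0,0,0],"rotation": [0,0,7]},{"gripper": 0.5,"offset": [0,0,0],"rotation": [0,0,7]},{"gripper": 0.5,"offset": [0,0,0],"rotation": [0,0,7]}]}}

```text
clock: 15.75
position: [0.5409, -0.066, 0.0546]
ee_rot: [0.759, 0.652, -0.0, -0.001]
ft_force: [0.3, 2.2, -2.4]
grip_width: 0.5
grasp_force: 1.1
```

```bash
python3 -c "
from h import *
corr(-8,[.540,-.066,.053])
ear(rise=.002)"
```

```text
clock 15.75 pos [ 0.5409 -0.066   0.0546] yaw -8.7 tilt z [-0.001  0.001 -1.   ] j [-0.    0.31  0.04  1.85 -0.02  0.98 -0.1 ] F [ 0.3  2.2 -2.4] M [ 0.49 -0.24  0.06]
rot [-0.07 -0.02 -0.67] off [-0.0001 -0.0009  0.0016]
ear 131.4 n 2175 conc 0.76
```

>>> {"fn": "jog_arm", "kwargs": {"deltas": [{"gripper": 0.5,"offset": [0,0,0],"rotation": [0,0,6]},{"gripper": 0.5,"offset": [0,0,0],"rotation": [0,0,6]},{"gripper": 0.5,"offset": [0,0,0.001],"rotation": [0,0,6]},{"gripper": 0.5,"offset": [0,0,0],"rotation": [0,0,6]},{"gripper": 0.5,"offset": [0,0,0.001],"rotation": [0,0,6]},{"gripper": 0.5,"offset": [0,0,0],"rotation": [0,0,6]},{"gripper": 0.5,"offset": [0,0,0.001],"rotation": [0,0,6]},{"gripper": 0.5,"offset": [0,0,0],"rotation": [0,0,6]},{"gripper": 0.5,"offset": [0,0,0],"rotation": [0,0,6]},{"gripper": 0.5,"offset": [0,0,0],"rotation": [0,0,6]}]}}

```text
clock: 16.8
position: [0.5414, -0.0666, 0.0519]
ee_rot: [0.982, 0.187, 0.0, -0.0]
ft_force: [1.8, 0.6, -1.5]
grip_width: 0.5
grasp_force: 1.0
```

```bash
python3 -c "
from h import *
corr(-68,[.540,-.066,.051])
ear(rise=.001)"
```

```text
clock 16.8 pos [ 0.5414 -0.0666  0.0519] yaw -68.5 tilt z [ 0.  0. -1.] j [-0.14  0.31  0.2   1.86 -0.07  0.97 -1.1 ] F [ 1.8  0.6 -1.5] M [ 0.17 -0.51  0.09]
rot [-0.01 -0.   -0.49] off [-0.0011 -0.001   0.0009]
ear 74.7 n 1591 conc 0.79
```

>>> {"fn": "jog_arm", "kwargs": {"deltas": [{"gripper": 0.5,"offset": [0,0,0],"rotation": [0,0,5]},{"gripper": 0.5,"offset": [0,0,0],"rotation": [0,0,5]},{"gripper": 0.5,"offset": [0,0,0.001],"rotation": [0,0,5]},{"gripper": 0.5,"offset": [0,0,0],"rotation": [0,0,5]},{"gripper": 0.5,"offset": [0,0,0],"rotation": [0,0,5]},{"gripper": 0.5,"offset": [0,0,0],"rotation": [0,0,5]},{"gripper": 0.5,"offset": [0,0,0],"rotation": [0,0,5]}]}}

```text
clock: 17.55
position: [0.5409, -0.0668, 0.0505]
ee_rot: [0.993, -0.116, -0.0, 0.0]
ft_force: [1.2, 0.5, -0.3]
grip_width: 0.5
grasp_force: 1.0
```

```bash
python3 -c "
from h import *
corr(-103,[.540,-.066,.051])
ear(rise=.001)"
```

```text
clock 17.55 pos [ 0.5409 -0.0668  0.0505] yaw -103.4 tilt z [-0.001 -0.    -1.   ] j [-0.22  0.32  0.3   1.87 -0.11  0.97 -1.67] F [ 1.2  0.5 -0.3] M [ 0.05 -0.4   0.03]
rot [ 0.02  0.05 -0.35] off [-0.0011 -0.0006 -0.0005]
ear 36.7 n 1713 conc 0.79
```

>>> {"fn": "jog_arm", "kwargs": {"deltas": [{"gripper": 0.5,"offset": [0,0,0],"rotation": [0,0,5]},{"gripper": 0.5,"offset": [0,0,0],"rotation": [0,0,5]},{"gripper": 0.5,"offset": [0,0,0],"rotation": [0,0,5]},{"gripper": 0.5,"offset": [0,0,0],"rotation": [0,0,5]},{"gripper": 0.5,"offset": [0,0,0],"rotation": [0,0,5]},{"gripper": 0.5,"offset": [0,0,0],"rotation": [0,0,5]},{"gripper": 0.5,"offset": [0,0,0],"rotation": [0,0,5]}]}}

```text
clock: 18.3
position: [0.5403, -0.0664, 0.05]
ee_rot: [0.913, -0.409, -0.001, 0.0]
ft_force: [0.9, 0.9, -1.6]
grip_width: 0.502
grasp_force: 1.3
```

```bash
python3 -c "
from h import *
corr(-138,[.540,-.066,.051])
ear(rise=.001)"
```

```text
clock 18.3 pos [ 0.5403 -0.0664  0.05  ] yaw -138.3 tilt z [-0.002  0.    -1.   ] j [-0.3   0.33  0.4   1.87 -0.15  0.97 -2.25] F [ 0.9  0.9 -1.6] M [ 0.29 -0.26  0.03]
rot [ 0.08  0.1  -0.27] off [-0.0005 -0.0001 -0.001 ]
ear 0.3 n 1850 conc 0.77
```

No stop yet, with the nut at about 297° in total. I'll reset for a third stroke.

>>> {"fn": "jog_arm", "kwargs": {"deltas": [{"gripper": 0.5,"offset": [0,0,-0.03],"rotation": [0,0,0]},{"gripper": 0.5,"offset": [0,0,-0.035],"rotation": [0,0,0]},{"gripper": 0.5,"offset": [0,0,0],"rotation": [0,0,-8.4]},{"gripper": 0.5,"offset": [0,0,0],"rotation": [0,0,-8.4]},{"gripper": 0.5,"offset": [0,0,0],"rotation": [0,0,-8.4]},{"gripper": 0.5,"offset": [0,0,0],"rotation": [0,0,-8.4]},{"gripper": 0.5,"offset": [0,0,0],"rotation": [0,0,-8.4]},{"gripper": 0.5,"offset": [0,0,0],"rotation": [0,0,-8.4]},{"gripper": 0.5,"offset": [0,0,0],"rotation": [0,0,-8.4]},{"gripper": 0.5,"offset": [0,0,0],"rotation": [0,0,-8.4]},{"gripper": 0.5,"offset": [0,0,0],"rotation": [0,0,-8.4]},{"gripper": 0.5,"offset": [0,0,0],"rotation": [0,0,-8.4]},{"gripper": 0.5,"offset": [0,0,0],"rotation": [0,0,-8.4]},{"gripper": 0.5,"offset": [0,0,0],"rotation": [0,0,-8.4]},{"gripper": 0.5,"offset": [0,0,0],"rotation": [0,0,-8.4]},{"gripper": 0.5,"offset": [0,0,0],"rotation": [0,0,-8.4]},{"gripper": 0.5,"offset": [0,0,0],"rotation": [0,0,-8.4]},{"gripper": 0.5,"offset": [0,0,0],"rotation": [0,0,-8.4]},{"gripper": 0.5,"offset": [0,0,0],"rotation": [0,0,-8.4]},{"gripper": 0.5,"offset": [0,0,0],"rotation": [0,0,-8.4]}]}}

```text
clock: 20.35
position: [0.5402, -0.067, 0.1151]
ee_rot: [0.619, 0.785, -0.001, -0.001]
ft_force: [-1.3, 0.2, 0.3]
grip_width: 0.499
grasp_force: 0.0
```

>>> {"fn": "jog_arm", "kwargs": {"deltas": [{"gripper": 0.5,"offset": [0,0,0],"rotation": [0,0,-8.4]},{"gripper": 0.5,"offset": [0,0,0],"rotation": [0,0,-8.4]},{"gripper": 0.5,"offset": [0,0,0],"rotation": [0,0,-8.4]},{"gripper": 0.5,"offset": [0,0,0],"rotation": [0,0,-8.4]},{"gripper": 0.5,"offset": [0,0,0],"rotation": [0,0,-8.4]},{"gripper": 0.5,"offset": [0,0,0],"rotation": [0,0,-8.4]},{"gripper": 0.5,"offset": [0,0,0],"rotation": [0,0,0]}]}}

```text
clock: 21.05
position: [0.5402, -0.0671, 0.115]
ee_rot: [0.228, 0.974, -0.0, -0.001]
ft_force: [0.0, 0.5, 0.5]
grip_width: 0.5
grasp_force: 0.0
```

```bash
python3 -c "
from h import *
corr(62,[.540,-.066,.050])
ear(rise=.001)"
```

```text
clock 21.05 pos [ 0.5402 -0.0671  0.115 ] yaw 63.6 tilt z [-0.003 -0.    -1.   ] j [ 0.04  0.24 -0.    1.8   0.    1.11  1.15] F [0.  0.5 0.5] M [-0.05 -0.   -0.01]
rot [-0.08 -0.12  1.62] off [0.0007 0.0008 0.065 ]
ear 2.8 n 903 conc 0.91
```

Ear line at about 0–3°, fingers at 63°. I'll go down and push gently until it stops.

>>> {"fn": "jog_arm", "kwargs": {"deltas": [{"gripper": 0.5,"offset": [0,0,0.025],"rotation": [0,0,0]},{"gripper": 0.5,"offset": [0,0,0.025],"rotation": [0,0,0]},{"gripper": 0.5,"offset": [0,0,0.01],"rotation": [0,0,0]},{"gripper": 0.5,"offset": [0,0,0.005],"rotation": [0,0,0]},{"gripper": 0.5,"offset": [0,0,0],"rotation": [0,0,6]},{"gripper": 0.5,"offset": [0,0,0],"rotation": [0,0,6]},{"gripper": 0.5,"offset": [0,0,0],"rotation": [0,0,6]},{"gripper": 0.5,"offset": [0,0,0],"rotation": [0,0,4]},{"gripper": 0.5,"offset": [0,0,0],"rotation": [0,0,4]},{"gripper": 0.5,"offset": [0,0,0],"rotation": [0,0,4]}]}}

```text
clock: 22.1
position: [0.5406, -0.0663, 0.0506]
ee_rot: [0.477, 0.879, -0.0, -0.001]
ft_force: [-0.0, 1.7, -0.3]
grip_width: 0.502
grasp_force: 1.1
```

```bash
python3 -c "
from h import *
corr(33,[.540,-.066,.050])
ear(rise=.0)"
```

```text
clock 22.1 pos [ 0.5406 -0.0663  0.0506] yaw 33.0 tilt z [-0.002  0.    -1.   ] j [-0.03  0.31  0.08  1.86 -0.03  0.97  0.64] F [-0.   1.7 -0.3] M [0.4  0.09 0.06]
rot [-0.07 -0.07  0.05] off [ 0.0006 -0.0004  0.0006]
ear 174.3 n 1829 conc 0.74
```

>>> {"fn": "jog_arm", "kwargs": {"deltas": [{"gripper": 0.5,"offset": [0,0,0],"rotation": [0,0,3]},{"gripper": 0.5,"offset": [0,0,0],"rotation": [0,0,3]},{"gripper": 0.5,"offset": [0,0,0],"rotation": [0,0,3]}]}}

```text
clock: 22.45
position: [0.5406, -0.066, 0.0505]
ee_rot: [0.543, 0.84, -0.0, -0.001]
ft_force: [0.6, 3.1, 0.4]
grip_width: 0.503
grasp_force: 19.0
```

```bash
python3 -c "
from h import *
corr(24,[.540,-.066,.050])
ear(rise=.0)"
```

```text
clock 22.45 pos [ 0.5406 -0.066   0.0505] yaw 24.3 tilt z [-0.002  0.    -1.   ] j [-0.05  0.31  0.1   1.86 -0.04  0.97  0.49] F [0.6 3.1 0.4] M [0.49 0.06 0.96]
rot [-0.08 -0.06  0.25] off [ 0.0003 -0.0005  0.0005]
ear 168.3 n 1830 conc 0.72
```

The torque jumped to 0.96 Nm with the ears at 168°, parallel to the tight nut, so this is the stop. I'll back off and lift clear.

>>> {"fn": "jog_arm", "kwargs": {"deltas": [{"gripper": 0.5,"offset": [0,0,0],"rotation": [0,0,-5]},{"gripper": 0.5,"offset": [0,0,0],"rotation": [0,0,-8]},{"gripper": 0.5,"offset": [0,0,-0.01],"rotation": [0,0,0]},{"gripper": 0.5,"offset": [0,0,-0.03],"rotation": [0,0,0]},{"gripper": 0.5,"offset": [0,0,-0.04],"rotation": [0,0,0]},{"gripper": 0.5,"offset": [0,0,-0.04],"rotation": [0,0,0]},{"gripper": 0.5,"offset": [0,0,-0.04],"rotation": [0,0,0]},{"gripper": 0.5,"offset": [0,0,0],"rotation": [0,0,0]},{"gripper": 0.5,"offset": [0,0,0],"rotation": [0,0,0]}]}}

```text
clock: 23.4
position: [0.5411, -0.067, 0.2114]
ee_rot: [0.446, 0.895, -0.0, 0.0]
ft_force: [-0.2, 0.1, -0.8]
grip_width: 0.502
grasp_force: 0.0
```

```bash
python3 -c "
from h import *
corr(37,[.540,-.066,.21])
ear(rise=.0)
a=cv2.imread('pics/top0.png');b=imaging.camera('top');d=cv2.absdiff(a,b).max(2)
for n,(u,v) in dict(star=(304,203),eraser=(238,207),roll=(239,172),tea=(367,223),glue=(380,190),note=(125,205),snug=(272,190)).items(): print(n,d[v-9:v+10,u-9:u+10].mean().round(1))
"
```

```text
clock 23.4 pos [ 0.5411 -0.067   0.2114] yaw 37.1 tilt z [ 0. -0. -1.] j [-0.03  0.16  0.08  1.69 -0.01  1.3   0.7 ] F [-0.2  0.1 -0.8] M [ 0.05  0.04 -0.01]
rot [0.   0.02 0.07] off [ 0.0014 -0.0002  0.0014]
ear 170.2 n 429 conc 0.93
star 4.0
eraser 4.3
roll 4.7
tea 17.3
glue 46.1
note 4.0
snug 4.5
```

The nut is still tight. The star, eraser, tape, notebook and tight nut are unchanged. The differences near the glue stick and tealight are probably the arm or its shadow, since the hand stayed well away from both.

```bash
python3 -c "
from workcell import workorder
print(workorder.hand_in())"
```

```text
the job is handed in; nothing more can be done
None
```

I screwed the loose nut down to its stop in three clockwise pushing strokes and handed the job in at about 23 s with the hand clear, but no verdict came back; the tight nut, star, eraser, tape and notebook read as unmoved, while the glue stick and tealight could not be confirmed in the last picture (probably the arm or its shadow).

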